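Rotate three reagent bottles into their own spill trays

TASK

The three reagent bottles stand in one another's spill trays. Put each where it belongs, upright in the middle: the large bottle in the round tray, the middle-sized bottle in the square tray, and the small bottle in the bigger compartment of the oblong divided tray. To make room, first park one of the bottles on the empty rubber mat; tip no bottle over, and leave the tape roll and the culture dish where they are.

Things in the scene. Friction and masses are not known exactly. Their poses are not given: they have to be found in the camera images.
- large_bottle_center (a point): Large bottle: amber with a black cap, body a cylinder 60 mm across up to about 55 mm height, then a shoulder; 92 mm high with the cap (34 mm across), 0.13 to 0.25 kg. Stands in the square tray at the start. The entry is the point on its axis half-way up; z is up along the bottle.
- middle_bottle_center (a point): Middle-sized bottle: cream white with a blue cap, body a cylinder 52 mm across up to about 50 mm height, then a shoulder; 86 mm high with the cap (30 mm across), 0.23 to 0.46 kg. Stands in the bigger compartment of the oblong tray at the start. The entry is the point on its axis half-way up; z is up along the bottle.
- small_bottle_center (a point): Small bottle: cream white with a white cap, body a cylinder 48 mm across up to about 45 mm height, then a shoulder; 76 mm high with the cap (28 mm across), 0.16 to 0.32 kg. Stands in the round tray at the start. The entry is the point on its axis half-way up; z is up along the bottle.
- round_seat (a point): Round spill tray, 90 mm across outside, 82 mm inside at the floor. Fixed, plain grey plastic, 14 mm high, walls 3 mm, floor 4 mm thick. The entry is the point on top of its floor in the middle of the tray.
- square_seat (a point): Square spill tray, 90 x 90 mm outside, 84 x 84 mm inside. Fixed, plain grey plastic, 14 mm high, walls 3 mm, floor 4 mm thick. The entry is the point on top of its floor in the middle of the tray.
- oblong_seat (a point): Oblong spill tray, 90 mm (its x) by 130 mm (its y) outside, with a divider across: a bigger compartment 84 x 84 mm and a narrow one about 84 x 37 mm beside it towards the tray's own +y. Only the bigger one takes a bottle. Fixed, plain grey plastic, 14 mm high, walls 3 mm, floor 4 mm thick. The entry is the point on top of its floor in the middle of that bigger compartment.
- mat_top (a point): Flat, empty, dark ribbed rubber mat, 105 x 105 mm and 3 mm thick, fixed: the free spot for parking a bottle. The entry is the centre of its top.
- tape: Roll of cream label tape lying flat, 73 mm across, 19 mm high, loose. The entry is its underside's centre. Bystander, must stay where it is.
- culture_dish: Small round lidded culture dish, 58 mm across, 14 mm high, loose. The entry is its underside's centre. Bystander, must stay where it is.
There are look-alikes about, which are no part of the job. What is shaped like the part that bears large_bottle_center but yellow is not meant.

How it is judged:
On the way:
1. one of the bottles is parked upright on the rubber mat and let go (((horizontal distance between large_bottle_center and mat_top below 0.045 m and z of large_bottle_center in the frame of mat_top below 0.051 m and angle between large_bottle_center's own z axis and vertical below 0.1 rad and linear speed of large_bottle below 0.02 m/s and contact force between large_bottle and the fingers below 0.1 N) or (horizontal distance between middle_bottle_center and mat_top below 0.045 m and z of middle_bottle_center in the frame of mat_top below 0.048 m and angle between middle_bottle_center's own z axis and vertical below 0.1 rad and linear speed of middle_bottle below 0.02 m/s and contact force between middle_bottle and the fingers below 0.1 N) or (horizontal distance between small_bottle_center and mat_top below 0.045 m and z of small_bottle_center in the frame of mat_top below 0.043 m and angle between small_bottle_center's own z axis and vertical below 0.1 rad and linear speed of small_bottle below 0.02 m/s and contact force between small_bottle and the fingers below 0.1 N))), for 0.2 s.
At the end, for the whole second after the job is handed in: Large bottle in the round tray, middle-sized in the square tray, small in the bigger compartment of the oblong tray: each on the floor (within 5 mm), upright within 0.1 rad, its axis within 15 mm of the middle, at rest and released (horizontal distance between large_bottle_center and round_seat below 0.015 m and z of large_bottle_center in the frame of round_seat below 0.051 m and angle between each of large_bottle_center, middle_bottle_center, small_bottle_center's own z axis and vertical below 0.1 rad and linear speed of each of large_bottle, middle_bottle, small_bottle below 0.02 m/s and contact force between each of large_bottle, middle_bottle, small_bottle and the fingers below 0.1 N and horizontal distance between middle_bottle_center and square_seat below 0.015 m and z of middle_bottle_center in the frame of square_seat below 0.048 m and horizontal distance between small_bottle_center and oblong_seat below 0.015 m and z of small_bottle_center in the frame of oblong_seat below 0.043 m); the robot touches nothing.
It fails at once if the tape roll is moved by more than 20 mm (distance of tape from where it was at the start of the episode above 0.02 m).
It fails at once if the culture dish is moved by more than 20 mm (distance of culture_dish from where it was at the start of the episode above 0.02 m).
It fails at once if a bottle is tipped by more than 0.6 rad (angle between any of large_bottle_center, middle_bottle_center, small_bottle_center's own z axis and vertical above 0.6 rad).
It also fails if it takes over 122 s, if anything falls off the work surface, if the arm or the gripper's body presses on something with over 40 N, if the wrist force passes 120 N, or if a joint passes its speed limit or range.

ROBOT

A 6-joint arm with a two-finger parallel gripper is mounted at the origin on a cart in front of the work surface, level with it; the furniture and walls round the work are solid. World frame = base frame: x ahead of the robot, y to its left, z up, the work surface at z = 0. Lengths are in m, angles in rad, forces in N, time in s.
With the tool pointing down it reaches from about 0.375 to 0.9 m from the base axis. Payload 3.1 kg.
Tool frame: the origin (TCP) lies on the mounting face of the last link; the fingertips stand 182 mm ahead of it and the grasp point (between the pads) lies 164 mm ahead of it; z points along the fingers, y is the direction in which the jaws open and shut (so a half turn about z gives the same grasp; the last joint's range is limited). The gripper opens to 87 mm and grips with 3 to 60 N. Pads are 19 mm wide; open, the fingers measure 117 mm over their backs; the gripper's body (75 mm by 190 mm) begins 51 mm behind the grasp point.
Start: joints at [-1.464, 0.527, 1.433, -0, 1.181, -0.178], TCP at [0.176, -0.6, 0.405] pointing down, gripper open.
Joint ranges: [-3.08, 3.08], [-0.75, 2.2], [0.22, 2.44], [-1.43, 4.57], [0, 2.65], [-2.85, 2.85]. Speed limits (rad/s): [2.79, 2.79, 3.14, 3.14, 3.14, 3.14].

INTERFACE

Orientations are given as a unit quaternion [x, y, z, w].
In Python, from rig import robot, camera, camera_model gives the robot as it stands.
- The arm moves only by the tool drive_tool, never from a script. Its argument "plan" is a list that holds one entry, the list of rows, each a list of 6 numbers: the shift along the world's x, y, z in units of 2.5 cm (1.0 is 2.5 cm), then the turn, a rotation vector about the world's x, y, z in units of 6 degrees (1.0 is 6 degrees). A call has 1 to 8 rows; each row shifts and turns the commanded pose from where the row before left it; what a row does not reach is not made up. A row lasts 1/8 s, in which the tool goes at most 62.5 mm and 10.7 degrees, less where a joint would pass 70% of its speed; a pose out of reach is approached as far as the arm can. A call with a number of a shift or a turn outside -1 to 1 is refused whole. A call with a gripper value outside its range is refused whole. "grip" is the closure, from 0 (fully open) to 1 (shut), set as the call begins (left out, the last holds). The fingers move at their own pace and stop on an object; "force" is the grip in N (left out, the last holds). Time passes only in rows, so rows that do not move let the fingers close. It gives the time, the measured TCP pose, the force and the opening at its end, in the units of the state.
- robot.get_obs(): the state, without advancing time (a new reading comes with each control period).
- camera(name): name is "scene" or "top" or "wrist"; returns the picture (384x512x3 uint8, red, green, blue); there is no depth.
- camera_model(name): a dict with "K" (3x3 intrinsics, pixels), "k1" (the pictures are not rectified: a ray, as slopes to the right and down, at radius r is drawn at 1 + k1 r^2 times it, then the intrinsics apply), "world_to_cam" (4x4, takes a point from world to camera coordinates); the wrist camera has in their place "tool_from_camera" (4x4, takes a point from camera to tool coordinates, whose origin is the TCP and whose axes are the flange's). Camera axes: x right, y up, looking along -z (the intrinsics and any distortion apply to the point x, -y, -z); pixel columns grow to the right and rows downward; lengths in m; the calibration is good to about 2 mm. A picture is of the moment at which its call begins: read the wrist's pose just before it. camera_model takes no time and is no camera call.
- robot.hand_in(): hands the job in, once; it reports no verdict.
The state is a dict: "time": time; "q": joint angles; "joint_velocities": joint speeds; "joint_torque": joint torques, N m; "position": TCP position; "tool_rot": TCP orientation; "ft_force": force on the tool from outside, world axes, zero at the start; "moment": the same for the moment, N m; "grip_width": finger opening in m.
Only numpy, scipy, OpenCV 4.12 (cv2) and the standard library are available. Lean on these libraries where they do the work, as an engineer would, in place of code of your own. Each camera call takes 0.05 s, during which the arm holds its last target.

## Working session

There is one attempt and no reset: what is moved stays moved. The work goes in short steps, Python scripts to look and compute and a tool call to move; the robot and the scene stay as the last step left them, time stands still between calls to the robot, and variables do not carry over. Pictures are saved under pics/ and viewed, and the job is handed in when it is done.

Besides the shell and the picture viewer there is one more tool, called after "Emit:" in YAML: its name, and indented under it one key for each argument. drive_tool: Moves the arm, as the interface text tells. Shifts and turns lie within -1 to 1; 1 stands for 2.5 cm of shift or 6 degrees of turn. Its arguments: {"type":"object","properties":{"plan":{"type":"array","items":{"type":"array","items":{"type":"array","items":{"type":"number","minimum":-1,"maximum":1}}}},"grip":{"type":"number"},"force":{"type":"number"}},"required":["plan"]}

```bash
mkdir -p pics; ls; python3 - <<'E'
from rig import robot, camera, camera_model
import cv2
for n in ("scene","top"):
    im=camera(n); cv2.imwrite(f"pics/{n}0.png",cv2.resize(im[:,:,::-1],(800,600),interpolation=cv2.INTER_CUBIC)); cv2.imwrite(f"pics/{n}0raw.png",im[:,:,::-1])
    print(n,camera_model(n))
print(camera_model("wrist"))
print(robot.get_obs())
E
```

```text
pics
scene {'K': array([[480.00795659,   0.        , 246.96475234],
       [  0.        , 480.00795659, 190.53217097],
       [  0.        ,   0.        ,   1.        ]]), 'k1': -0.179653309374265, 'world_to_cam': array([[-0.82548292, -0.56441814,  0.00318082,  0.45179732],
       [ 0.32738001, -0.4741998 ,  0.81728629, -0.28656782],
       [-0.45978286,  0.67569721,  0.57622305, -1.00069016],
       [ 0.        ,  0.        ,  0.        ,  1.        ]])}
top {'K': array([[364.45764825,   0.        , 254.83031321],
       [  0.        , 364.45764825, 183.08246195],
       [  0.        ,   0.        ,   1.        ]]), 'k1': 0.0055721495631945875, 'world_to_cam': array([[ 0.02614102, -0.99961346, -0.00946423, -0.07189665],
       [ 0.99404609,  0.0249913 ,  0.10605568, -0.56900873],
       [-0.10577816, -0.01218028,  0.99431515, -0.90434651],
       [ 0.        ,  0.        ,  0.        ,  1.        ]])}
{'K': array([[295.75615478,   0.        , 250.94349389],
       [  0.        , 295.75615478, 192.99467645],
       [  0.        ,   0.        ,   1.        ]]), 'k1': 0.016215338939709
[... 353 characters left out ...]
00000e+00]])}
{'time': 0.1, 'q': array([-1.46449400e+00,  5.28378069e-01,  1.43376383e+00,  4.65822709e-05,
        1.18140411e+00, -1.78497031e-01]), 'joint_velocities': array([ 0.00090501, -0.00409048, -0.00257286, -0.00080101,  0.00312705,
        0.00155007]), 'joint_torque': array([-2.45131732e-04, -4.40986204e+01, -1.77150285e+01,  6.35560253e-02,
        5.33635891e-02, -4.82845678e-05]), 'position': array([ 0.17560551, -0.59950623,  0.40386944]), 'tool_rot': array([ 9.89879072e-01,  1.41910069e-01,  5.67726797e-05, -9.75263368e-04]), 'ft_force': array([ 0.19904887, -0.28160383, -0.43456462]), 'moment': array([ 0.04908798,  0.02805155, -0.00825022]), 'grip_width': 0.08696254180849716}
```

View pics/scene0.png

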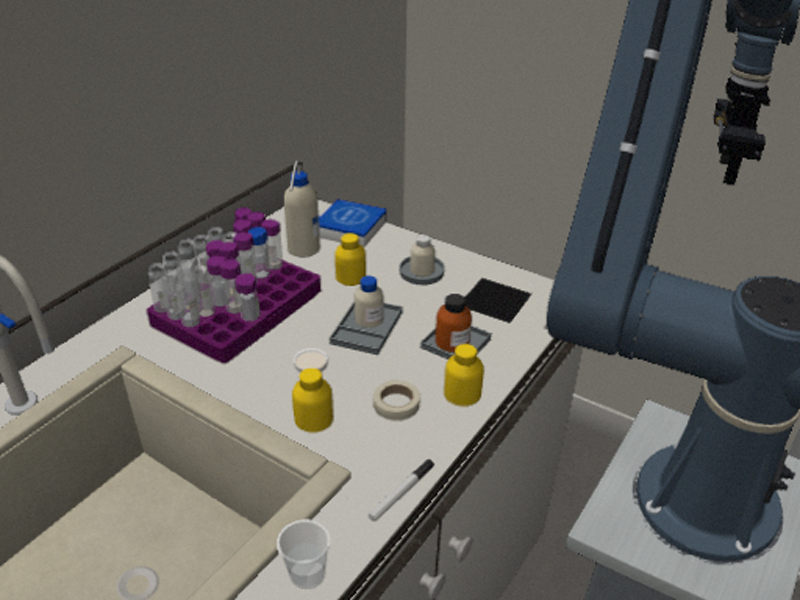

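View pics/top0.png

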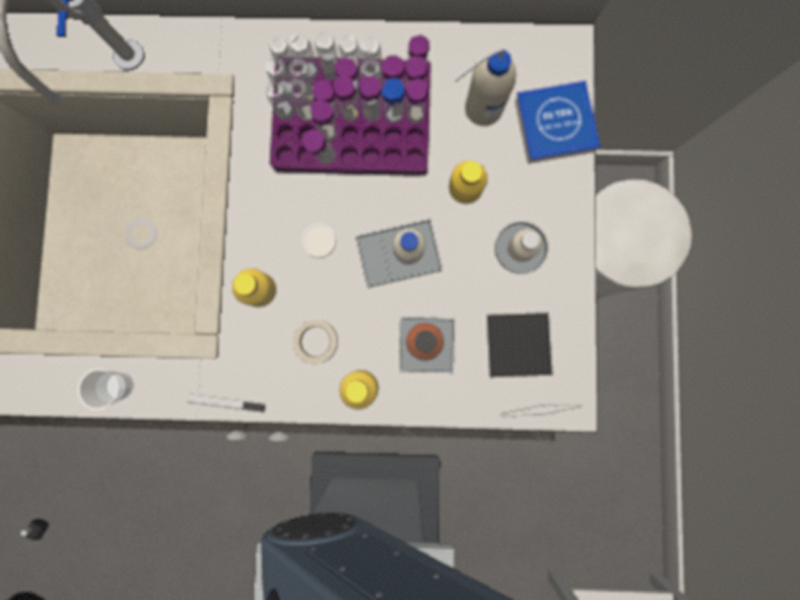

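Top view: the amber bottle sits at (425,342) in the square tray. The three yellow bottles at (468,180), (253,287) and (357,390) are look-alikes. The middle bottle with the blue cap is at (408,243), the small one with the white cap at (530,240) and the mat at (519,345). Next I'll enlarge the crop to confirm these and measure.

```bash
python3 - <<'E'
import cv2
im=cv2.imread("pics/top0raw.png")
c=im[132:248,222:356]; c=cv2.resize(c,None,fx=5,fy=5,interpolation=cv2.INTER_CUBIC); cv2.imwrite("pics/top_crop.png",c); print(c.shape)
im=cv2.imread("pics/scene0raw.png")
c=im[140:240,200:350]; c=cv2.resize(c,None,fx=5,fy=5,interpolation=cv2.INTER_CUBIC); cv2.imwrite("pics/scene_crop.png",c); print(c.shape)
E
```

```text
(580, 670, 3)
(500, 750, 3)
```

View pics/top_crop.png

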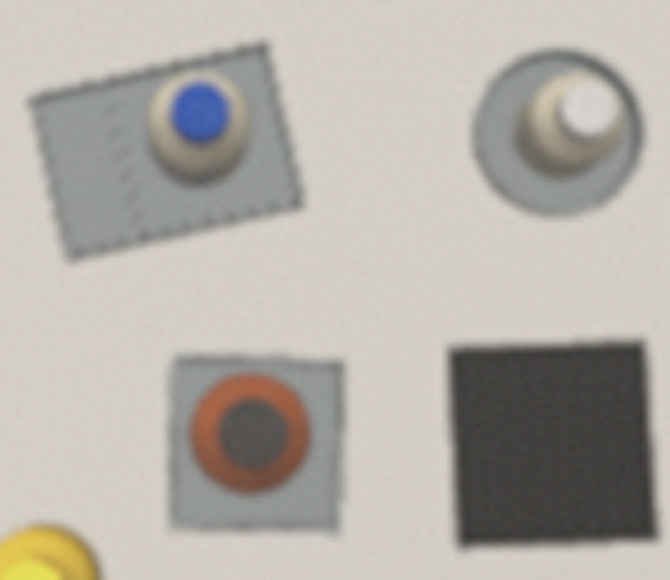

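View pics/scene_crop.png

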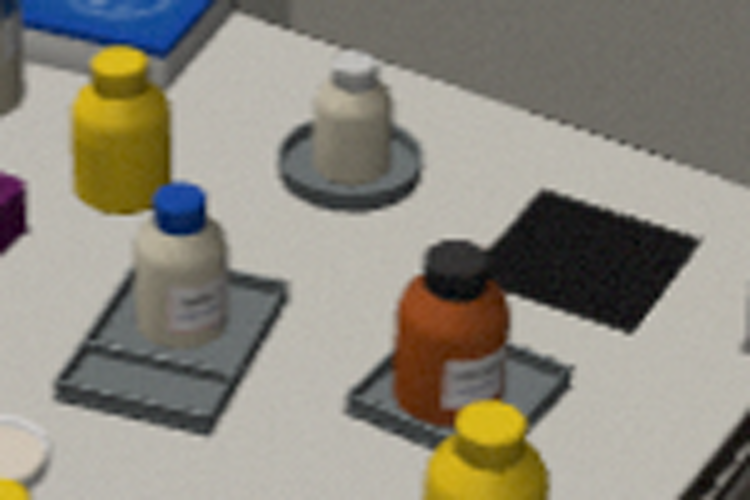

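```bash
cat > h.py <<'E'
import numpy as np, cv2
from rig import robot, camera, camera_model
def ray2z(name,uv,z,T=None):
    m=camera_model(name); K=m["K"]; k1=m["k1"]
    if T is None: T=m["world_to_cam"]
    x=(np.array(uv,float)-[K[0,2],K[1,2]])/[K[0,0],K[1,1]]
    u=x.copy()
    for _ in range(30): u=x/(1+k1*(u@u))
    d=np.array([u[0],-u[1],-1.]); R=T[:3,:3]; c=-R.T@T[:3,3]; w=R.T@d
    return c+(z-c[2])/w[2]*w
def wristT():
    from scipy.spatial.transform import Rotation as Ro
    o=robot.get_obs(); M=np.eye(4); M[:3,:3]=Ro.from_quat(o["tool_rot"]).as_matrix(); M[:3,3]=o["position"]
    return np.linalg.inv(M@camera_model("wrist")["tool_from_camera"])
E
python3 - <<'E'
from h import *
np.set_printoptions(precision=4,suppress=True)
tc=lambda p:(222+(p[0]+.5)/5-.5,132+(p[1]+.5)/5-.5)
W=lambda p,z:ray2z("top",tc(p),z)[:2]
def quad(n,ps,z):
    P=np.array([W(p,z) for p in ps]); e=np.roll(P,-1,0)-P
    print(n,"c",P.mean(0),"sides",np.linalg.norm(e,axis=1),"ang",np.degrees(np.arctan2(e[:,1],e[:,0])))
    return P
P=quad("obl",[(30,98),(267,42),(303,208),(70,262)],.014)
# narrow end = P0,P3 side (+y): big centre = 45mm from P1P2 side
far=(P[1]+P[2])/2; nr=(P[0]+P[3])/2; d=(nr-far)/np.linalg.norm(nr-far); print(" big centre",far+d*.045)
quad("sq",[(175,355),(344,361),(339,533),(170,529)],.014)
quad("mat",[(449,347),(643,341),(657,538),(460,548)],.003)
print("round",W((558,132),.014),[W(p,.014) for p in((473,132),(643,132),(558,48),(558,216))])
print("L",W((252,433),.096),"M",W((200,113),.090),"S",W((588,108),.080))
sc=lambda p:(200+(p[0]+.5)/5-.5,140+(p[1]+.5)/5-.5)
for n,p,z in(("L",(458,258),.096),("M",(180,196),.090),("S",(355,63),.080)): print(n,ray2z("scene",sc(p),z)[:2])
for n,p,z in (("yA",(468,172),.092),("yC",(357,392),.092),("yB",(245,285),.092),("tape",(316,341),.019),("dish",(318,240),.014),("bigbottle",(498,62),.15),("edge",(596,220),0)): print(n,ray2z("top",(p[0]*.64,p[1]*.64),z)[:2])
E
```

```text
obl c [ 0.6279 -0.0564] sides [0.1284 0.0903 0.1249 0.0895] ang [ -75.1002 -166.8116  104.5705   15.4387]
 big centre [ 0.6326 -0.0741]
sq c [ 0.4768 -0.1064] sides [0.0876 0.0882 0.0867 0.0893] ang [-90.5621 179.2355  90.1833  -0.178 ]
mat c [ 0.4815 -0.2604] sides [0.1015 0.1021 0.102  0.1042] ang [ -86.752  -176.05     94.4233    3.674 ]
round [ 0.6436 -0.2607] [array([ 0.6425, -0.2162]), array([ 0.6447, -0.3051]), array([ 0.6884, -0.2605]), array([ 0.5992, -0.2608])]
L [ 0.4815 -0.1007] M [ 0.6349 -0.0725] S [ 0.6438 -0.2618]
L [ 0.4803 -0.1036]
M [ 0.6369 -0.0762]
S [ 0.6426 -0.2637]
yA [ 0.7459 -0.1624]
yC [ 0.4026 -0.0004]
yB [0.5598 0.177 ]
tape [0.4776 0.0756]
dish [0.647 0.08 ]
bigbottle [ 0.8966 -0.1984]
edge [ 0.6958 -0.3917]
```

The crop confirms it: the amber bottle with black cap and label stands in the square tray at crop (250,433), and the yellow ones stand apart. I'll park the large bottle, then move middle → square, small → oblong and large → round. First move is to hover over the large bottle at about (0.481,-0.102).

Emit:
drive_tool:
  plan:
    - [[0.6, 1, -0.2, 0, 0, -0.4], [0.6, 1, -0.2, 0, 0, -0.4], [0.6, 1, -0.2, 0, 0, -0.4], [0.6, 1, -0.2, 0, 0, -0.4], [0.6, 1, -0.2, 0, 0, -0.4], [0.6, 1, -0.2, 0, 0, -0.4], [0.6, 1, -0.2, 0, 0, -0.3], [0.6, 1, -0.2, 0, 0, 0]]
  grip: 0

```text
time: 1.1
position: [0.296, -0.3988, 0.3643]
tool_rot: [1.0, 0.001, -0.0, -0.0]
ft_force: [0.2, -0.4, 0.4]
grip_width: 0.0871
```

Emit:
drive_tool:
  plan:
    - [[0.6, 1, -0.2, 0, 0, 0], [0.6, 1, -0.2, 0, 0, 0], [0.6, 1, -0.2, 0, 0, 0], [0.6, 1, -0.2, 0, 0, 0], [0.6, 1, -0.2, 0, 0, 0], [0.6, 1, -0.2, 0, 0, 0], [0.6, 1, -0.2, 0, 0, 0], [0.6, 1, -0.2, 0, 0, 0]]

```text
time: 2.1
position: [0.416, -0.1989, 0.3244]
tool_rot: [1.0, 0.001, -0.0, -0.0]
ft_force: [0.2, -0.7, -0.4]
grip_width: 0.0869
```

Emit:
drive_tool:
  plan:
    - [[0.6, 1, -0.2, 0, 0, 0], [0.6, 1, -0.2, 0, 0, 0], [0.6, 1, -0.2, 0, 0, 0], [0.6, 0.8, -0.2, 0, 0, 0], [0, 0, 0, 0, 0, 0]]

```text
time: 2.72
position: [0.476, -0.1036, 0.3043]
tool_rot: [1.0, 0.002, -0.0, -0.0]
ft_force: [-0.2, -0.0, -1.0]
grip_width: 0.0869
```

Tracking is accurate, so I'll check the alignment with the wrist camera.

```bash
python3 - <<'E'
from h import *
im=camera("wrist"); cv2.imwrite("pics/w1.png",cv2.resize(im[:,:,::-1],(800,600)))
im=camera("scene"); cv2.imwrite("pics/s1.png",cv2.resize(im[140:260,200:350,::-1],None,fx=5,fy=5,interpolation=cv2.INTER_CUBIC))
E
```

```text
(no output)
```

View pics/w1.png

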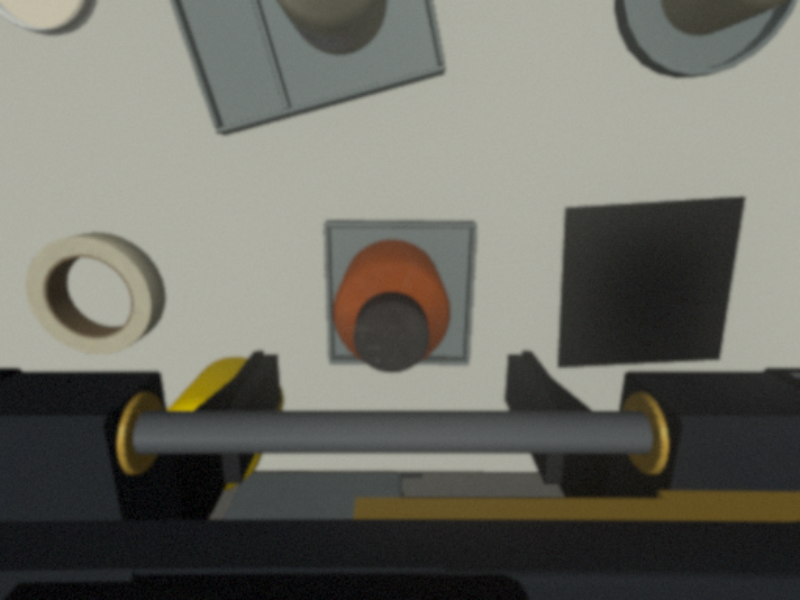

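View pics/s1.png

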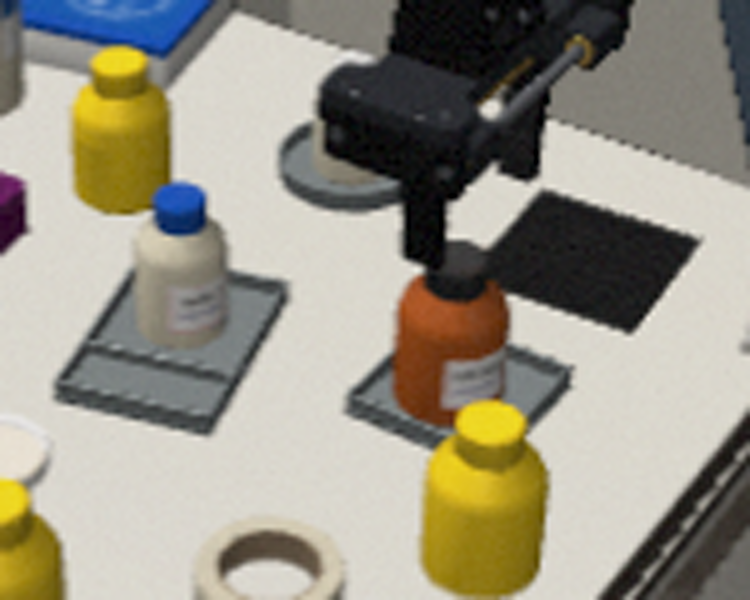

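The wrist view shows the black cap at (392,331), the square tray rim with corners (327,222), (474,222), (468,362) and (331,362), and the mat at right. I'll cross-check these positions.

```bash
python3 - <<'E'
from h import *
np.set_printoptions(precision=4,suppress=True)
T=wristT()
W=lambda p,z:ray2z("wrist",(p[0]*.64,p[1]*.64),z,T)[:2]
print("L",W((392,331),.096))
for n,ps,z in (("sq",[(327,222),(474,222),(468,362),(331,362)],.014),("mat",[(565,208),(744,198),(720,359),(558,366)],.003)):
    P=np.array([W(p,z) for p in ps]); print(n,P.mean(0),np.linalg.norm(np.roll(P,-1,0)-P,axis=1))
E
```

```text
L [ 0.484  -0.1046]
sq [ 0.4768 -0.1094] [0.085  0.0879 0.0867 0.0879]
mat [ 0.4796 -0.2628] [0.104  0.1028 0.1045 0.1026]
```

Emit:
drive_tool:
  plan:
    - [[0.24, 0, 0, 0, 0, 0], [0, 0, -0.8, 0, 0, 0], [0, 0, -0.8, 0, 0, 0], [0, 0, -0.8, 0, 0, 0], [0, 0, -0.8, 0, 0, 0], [0, 0, -0.4, 0, 0, 0], [0, 0, 0, 0, 0, 0]]

```text
time: 3.7
position: [0.4816, -0.1052, 0.2144]
tool_rot: [1.0, 0.001, -0.0, -0.0]
ft_force: [-0.5, -0.4, -0.1]
grip_width: 0.087
```

Emit:
drive_tool:
  plan:
    - [[0, 0, 0, 0, 0, 0], [0, 0, 0, 0, 0, 0], [0, 0, 0, 0, 0, 0], [0, 0, 0, 0, 0, 0], [0, 0, 0, 0, 0, 0], [0, 0, 0, 0, 0, 0], [0, 0, 0, 0, 0, 0], [0, 0, 0, 0, 0, 0]]
  grip: 1
  force: 15

```text
time: 4.7
position: [0.4816, -0.1046, 0.2151]
tool_rot: [1.0, 0.001, 0.0, -0.0]
ft_force: [-1.3, 2.1, 4.7]
grip_width: 0.0583
```

Emit:
drive_tool:
  plan:
    - [[0, 0, 0, 0, 0, 0], [0, 0, 0.3, 0, 0, 0], [0, 0, 0.6, 0, 0, 0], [0, 0, 0.8, 0, 0, 0], [0, 0, 0.8, 0, 0, 0], [0, 0, 0, 0, 0, 0]]
  force: 25

```text
time: 5.45
position: [0.4821, -0.1051, 0.279]
tool_rot: [1.0, 0.001, 0.002, 0.001]
ft_force: [-0.1, 0.2, -1.6]
grip_width: 0.0579
```

```bash
cat > s.py <<'E'
import sys
from h import *
n=sys.argv[1]
im=camera("scene"); cv2.imwrite(f"pics/s{n}.png",cv2.resize(im[130:250,190:350,::-1],None,fx=5,fy=5,interpolation=cv2.INTER_CUBIC))
if len(sys.argv)>2:
    im=camera("wrist"); cv2.imwrite(f"pics/w{n}.png",cv2.resize(im[:,:,::-1],(800,600)))
o=robot.get_obs(); print(o["time"],o["position"].round(4),o["ft_force"].round(1),o["grip_width"])
E
python3 s.py 2
```

```text
5.5 [ 0.4817 -0.1049  0.2781] [-0.5  0.7 -1.3] 0.05802802729921012
```

View pics/s2.png

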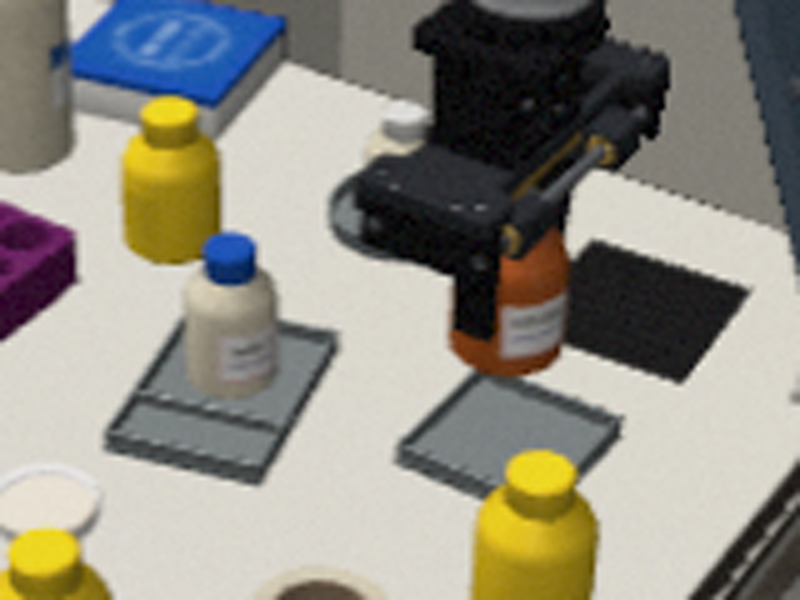

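The large bottle is lifted and hangs upright. Carrying it to the mat.

Emit:
drive_tool:
  plan:
    - [[0, -0.6, 0, 0, 0, 0], [0, -0.9, 0, 0, 0, 0], [0, -0.95, 0, 0, 0, 0], [0, -0.95, 0, 0, 0, 0], [0, -0.95, 0, 0, 0, 0], [0, -0.95, 0, 0, 0, 0], [0, -0.7, 0, 0, 0, 0], [0, -0.25, 0, 0, 0, 0]]

```text
time: 6.5
position: [0.4815, -0.2624, 0.277]
tool_rot: [1.0, 0.0, 0.0, 0.0]
ft_force: [0.8, -0.7, -0.9]
grip_width: 0.0584
```

Emit:
drive_tool:
  plan:
    - [[0, 0, -0.7, 0, 0, 0], [0, 0, -0.7, 0, 0, 0], [0, 0, -0.6, 0, 0, 0], [0, 0, -0.3, 0, 0, 0], [0, 0, -0.1, 0, 0, 0], [0, 0, -0.08, 0, 0, 0], [0, 0, 0, 0, 0, 0]]

```text
time: 7.38
position: [0.4817, -0.2611, 0.2155]
tool_rot: [1.0, 0.001, 0.0, 0.0]
ft_force: [0.1, 0.4, -1.3]
grip_width: 0.0584
```

Emit:
drive_tool:
  plan:
    - [[0, 0, -0.06, 0, 0, 0], [0, 0, -0.04, 0, 0, 0], [0, 0, 0, 0, 0, 0]]

```text
time: 7.75
position: [0.4818, -0.2612, 0.2141]
tool_rot: [1.0, 0.001, 0.0, 0.0]
ft_force: [-2.3, 1.7, 6.9]
grip_width: 0.0583
```

Contact at 6.9 N. Releasing.

Emit:
drive_tool:
  plan:
    - [[0, 0, 0, 0, 0, 0], [0, 0, 0, 0, 0, 0], [0, 0, 0, 0, 0, 0], [0, 0, 0, 0, 0, 0], [0, 0, 0, 0, 0, 0], [0, 0, 0, 0, 0, 0], [0, 0, 0, 0, 0, 0]]
  grip: 0

```text
time: 8.62
position: [0.4816, -0.261, 0.2127]
tool_rot: [1.0, 0.001, -0.0, -0.0]
ft_force: [0.0, -0.3, 0.5]
grip_width: 0.087
```

Emit:
drive_tool:
  plan:
    - [[0, 0, 0.6, 0, 0, 0], [0, 0, 0.9, 0, 0, 0], [0, 0, 1, 0, 0, 0], [0, 0, 1, 0, 0, 0], [0, 0, 1, 0, 0, 0], [0, 0, 0.5, 0, 0, 0]]

```text
time: 9.38
position: [0.4818, -0.2611, 0.34]
tool_rot: [1.0, 0.001, 0.001, 0.001]
ft_force: [-0.0, -0.4, 0.1]
grip_width: 0.0868
```

```bash
python3 s.py 3 w
```

```text
9.475 [ 0.4819 -0.2612  0.3396] [-0.6 -0.8  1. ] 0.08697072840551608
```

View pics/s3.png

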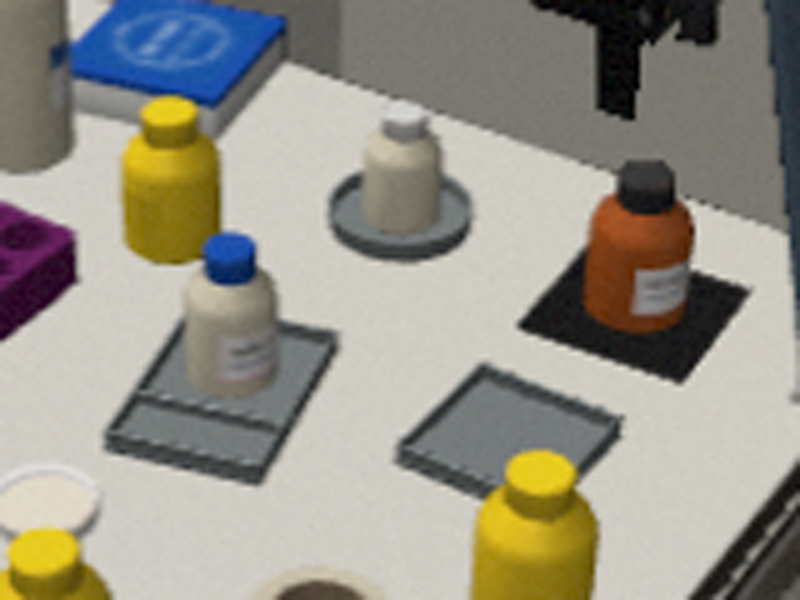

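View pics/w3.png

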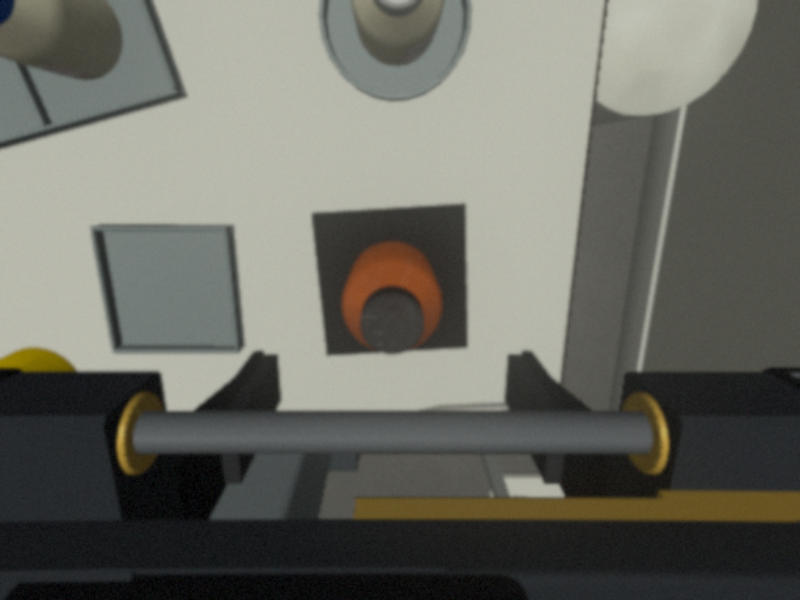

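The large bottle stands upright in the middle of the mat. In the wrist view its cap is at (392,320). Next, hover over the middle bottle.

Emit:
drive_tool:
  plan:
    - [[0.76, 0.92, 0, 0, 0, 0], [0.76, 0.92, 0, 0, 0, 0], [0.76, 0.92, 0, 0, 0, 0], [0.76, 0.92, 0, 0, 0, 0], [0.76, 0.92, 0, 0, 0, 0], [0.76, 0.92, 0, 0, 0, 0], [0.76, 0.92, 0, 0, 0, 0], [0.76, 0.92, 0, 0, 0, 0]]

```text
time: 10.48
position: [0.6338, -0.0762, 0.3363]
tool_rot: [1.0, 0.001, -0.001, -0.0]
ft_force: [-0.7, -0.6, -0.6]
grip_width: 0.087
```

Emit:
drive_tool:
  plan:
    - [[0, 0, -0.8, 0, 0, 0], [0, 0, -0.5, 0, 0, 0], [0, 0, 0, 0, 0, 0]]

```text
time: 10.85
position: [0.6328, -0.0771, 0.3032]
tool_rot: [1.0, 0.001, -0.002, -0.001]
ft_force: [-0.4, -0.1, -0.6]
grip_width: 0.0869
```

```bash
python3 s.py 4 w
```

```text
10.95 [ 0.6335 -0.0775  0.305 ] [0.5 0.2 1.3] 0.08722785328201506
```

View pics/w4.png

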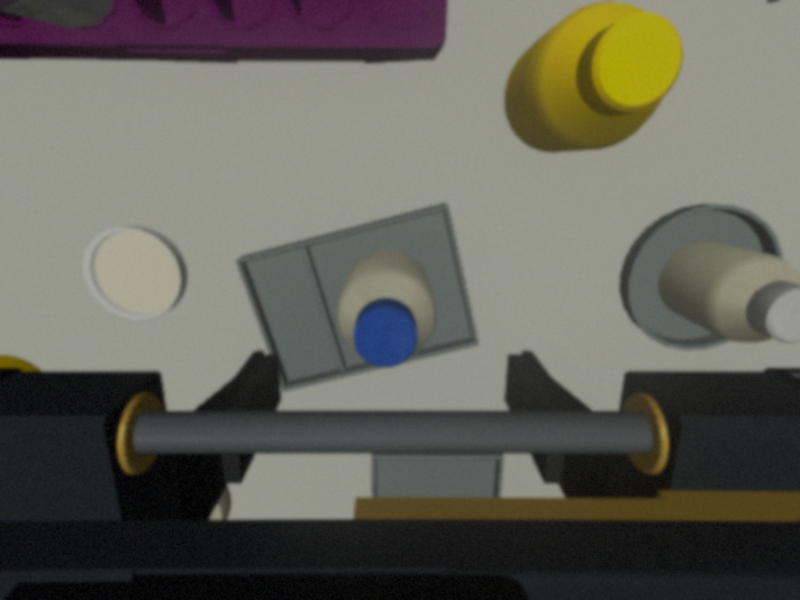

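The blue cap is at (386,332). The oblong tray corners are at (445,204), (477,342), (287,387) and (238,260), and the divider line runs (308,246)–(344,370).

```bash
python3 - <<'E'
from h import *
np.set_printoptions(precision=4,suppress=True)
T=wristT()
W=lambda p,z:ray2z("wrist",(p[0]*.64,p[1]*.64),z,T)[:2]
print("M",W((386,332),.090),"S",W((785,312),.080),"dish",W((134,271),.014))
P=np.array([W(p,.014) for p in [(238,260),(445,204),(477,342),(287,387)]]); print(P.mean(0),np.linalg.norm(np.roll(P,-1,0)-P,axis=1))
far=(P[1]+P[2])/2; nr=(P[0]+P[3])/2; d=(nr-far)/np.linalg.norm(nr-far); print("big",far+d*.045, P.mean(0)-d*.02)
print("round",[W(p,.014) for p in((622,277),(784,277),(704,206),(704,350))])
E
```

```text
M [ 0.6392 -0.0746] S [ 0.6457 -0.2573] dish [0.6495 0.0763]
[ 0.6308 -0.0584] [0.1259 0.0877 0.1247 0.0864]
big [ 0.6353 -0.0755] [ 0.6359 -0.0777]
round [array([ 0.6463, -0.2146]), array([ 0.6463, -0.3096]), array([ 0.6879, -0.2549]), array([ 0.5996, -0.2719])]
```

Emit:
drive_tool:
  plan:
    - [[0.16, 0.06, 0, 0, 0, 0], [0, 0, -0.8, 0, 0, 0], [0, 0, -0.9, 0, 0, 0], [0, 0, -0.9, 0, 0, 0], [0, 0, -0.8, 0, 0, 0], [0, 0, -0.4, 0, 0, 0], [0, 0, 0, 0, 0, 0]]

```text
time: 11.82
position: [0.6376, -0.0756, 0.2096]
tool_rot: [1.0, 0.001, -0.001, -0.0]
ft_force: [-0.3, 0.1, -0.3]
grip_width: 0.087
```

Emit:
drive_tool:
  plan:
    - [[0, 0, 0, 0, 0, 0], [0, 0, 0, 0, 0, 0], [0, 0, 0, 0, 0, 0], [0, 0, 0, 0, 0, 0], [0, 0, 0, 0, 0, 0], [0, 0, 0, 0, 0, 0], [0, 0, 0, 0, 0, 0], [0, 0, 0, 0, 0, 0]]
  grip: 1
  force: 15

```text
time: 12.82
position: [0.6376, -0.0753, 0.2105]
tool_rot: [1.0, 0.001, 0.0, -0.0]
ft_force: [-0.1, 2.6, 3.6]
grip_width: 0.0509
```

Emit:
drive_tool:
  plan:
    - [[0, 0, 0, 0, 0, 0], [0, 0, 0.3, 0, 0, 0], [0, 0, 0.6, 0, 0, 0], [0, 0, 0.8, 0, 0, 0], [0, 0, 0.8, 0, 0, 0], [0, 0, 0, 0, 0, 0]]
  force: 30

```text
time: 13.58
position: [0.6386, -0.0758, 0.2758]
tool_rot: [1.0, 0.001, 0.003, 0.001]
ft_force: [0.7, 0.2, -2.5]
grip_width: 0.0506
```

```bash
python3 s.py 5 w
```

```text
13.675 [ 0.6375 -0.0756  0.2734] [-1.8  0.  -2.5] 0.050982333459139995
```

View pics/s5.png

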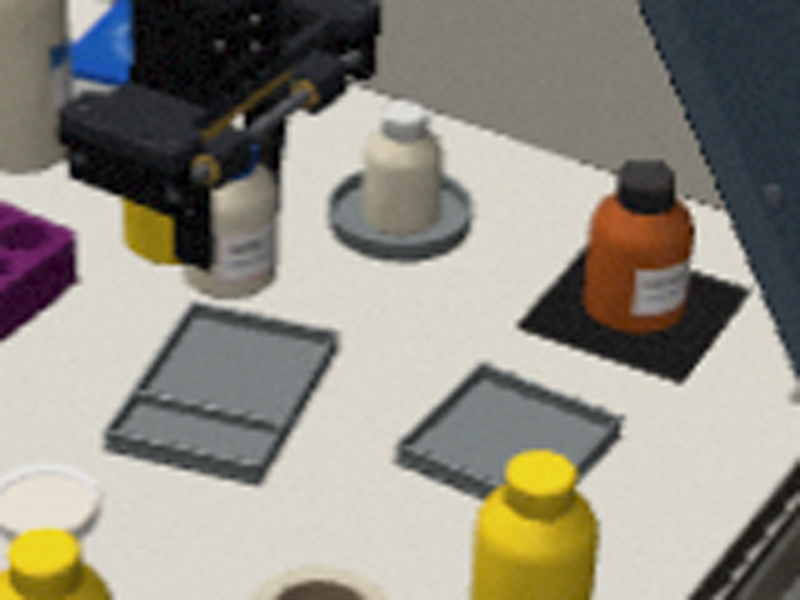

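Emit:
drive_tool:
  plan:
    - [[-0.5, -0.1, 0, 0, 0, 0], [-0.9, -0.18, 0, 0, 0, 0], [-1, -0.2, 0, 0, 0, 0], [-1, -0.2, 0, 0, 0, 0], [-1, -0.2, 0, 0, 0, 0], [-1, -0.2, 0, 0, 0, 0], [-0.7, -0.14, 0, 0, 0, 0], [-0.3, -0.06, 0, 0, 0, 0]]

```text
time: 14.68
position: [0.4758, -0.1074, 0.2723]
tool_rot: [1.0, 0.001, -0.001, -0.001]
ft_force: [0.8, -1.1, -2.6]
grip_width: 0.0506
```

Emit:
drive_tool:
  plan:
    - [[0, 0, -0.7, 0, 0, 0], [0, 0, -0.7, 0, 0, 0], [0, 0, -0.6, 0, 0, 0], [0, 0, -0.3, 0, 0, 0], [0, 0, -0.1, 0, 0, 0], [0, 0, -0.08, 0, 0, 0], [0, 0, 0, 0, 0, 0]]

```text
time: 15.55
position: [0.4777, -0.1076, 0.211]
tool_rot: [1.0, 0.001, 0.0, 0.0]
ft_force: [-0.1, 1.2, -1.8]
grip_width: 0.0509
```

Emit:
drive_tool:
  plan:
    - [[0, 0, -0.05, 0, 0, 0], [0, 0, -0.03, 0, 0, 0], [0, 0, 0, 0, 0, 0]]

```text
time: 15.92
position: [0.4777, -0.1076, 0.2104]
tool_rot: [1.0, 0.001, 0.001, 0.0]
ft_force: [-1.3, 0.4, 11.0]
grip_width: 0.0509
```

Contact at 11 N. Release and go up.

Emit:
drive_tool:
  plan:
    - [[0, 0, 0.02, 0, 0, 0], [0, 0, 0, 0, 0, 0], [0, 0, 0, 0, 0, 0], [0, 0, 0, 0, 0, 0], [0, 0, 0, 0, 0, 0], [0, 0, 0, 0, 0, 0], [0, 0, 0, 0, 0, 0]]
  grip: 0

```text
time: 16.8
position: [0.4776, -0.1075, 0.2092]
tool_rot: [1.0, 0.001, -0.0, -0.0]
ft_force: [0.6, -0.5, -0.6]
grip_width: 0.0867
```

Emit:
drive_tool:
  plan:
    - [[0, 0, 0.6, 0, 0, 0], [0, 0, 0.9, 0, 0, 0], [0, 0, 1, 0, 0, 0], [0, 0, 1, 0, 0, 0], [0, 0, 1, 0, 0, 0], [0, 0, 0.5, 0, 0, 0]]

```text
time: 17.55
position: [0.4777, -0.1075, 0.3363]
tool_rot: [1.0, 0.001, 0.001, 0.001]
ft_force: [0.2, 0.7, -0.1]
grip_width: 0.0869
```

```bash
python3 s.py 6 w
```

```text
17.65 [ 0.4779 -0.1076  0.3359] [-0.2 -0.2 -0.2] 0.08704358229005871
```

View pics/w6.png

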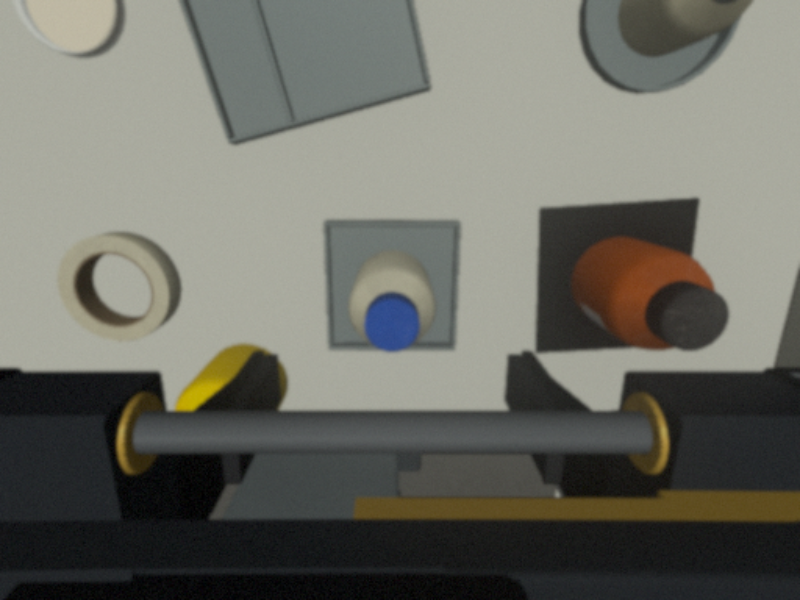

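View pics/s6.png

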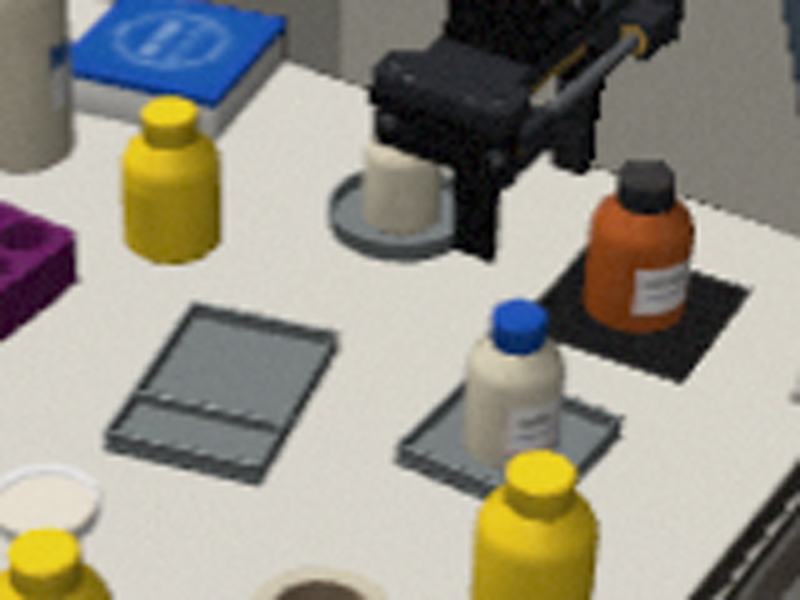

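The middle bottle is upright in the square tray, its cap at (391,322) against a tray centre near (392,286), which fits perspective. Now the small bottle.

Emit:
drive_tool:
  plan:
    - [[0.83, -0.77, 0, 0, 0, 0], [0.83, -0.77, 0, 0, 0, 0], [0.83, -0.77, 0, 0, 0, 0], [0.83, -0.77, 0, 0, 0, 0], [0.83, -0.77, 0, 0, 0, 0], [0.83, -0.77, 0, 0, 0, 0], [0.83, -0.77, 0, 0, 0, 0], [0.83, -0.77, 0, 0, 0, 0]]

```text
time: 18.65
position: [0.6439, -0.262, 0.3325]
tool_rot: [1.0, 0.001, -0.001, -0.001]
ft_force: [0.1, -0.5, -0.4]
grip_width: 0.087
```

Emit:
drive_tool:
  plan:
    - [[0, 0, -0.8, 0, 0, 0], [0, 0, -0.8, 0, 0, 0], [0, 0, 0, 0, 0, 0], [0, 0, 0, 0, 0, 0]]

```text
time: 19.15
position: [0.6432, -0.2609, 0.2938]
tool_rot: [1.0, 0.001, -0.001, -0.0]
ft_force: [0.6, 0.1, -0.3]
grip_width: 0.0874
```

```bash
python3 s.py 7 w
```

```text
19.25 [ 0.6437 -0.2613  0.295 ] [ 0.1 -0.4 -0.1] 0.08704872292717364
```

View pics/w7.png

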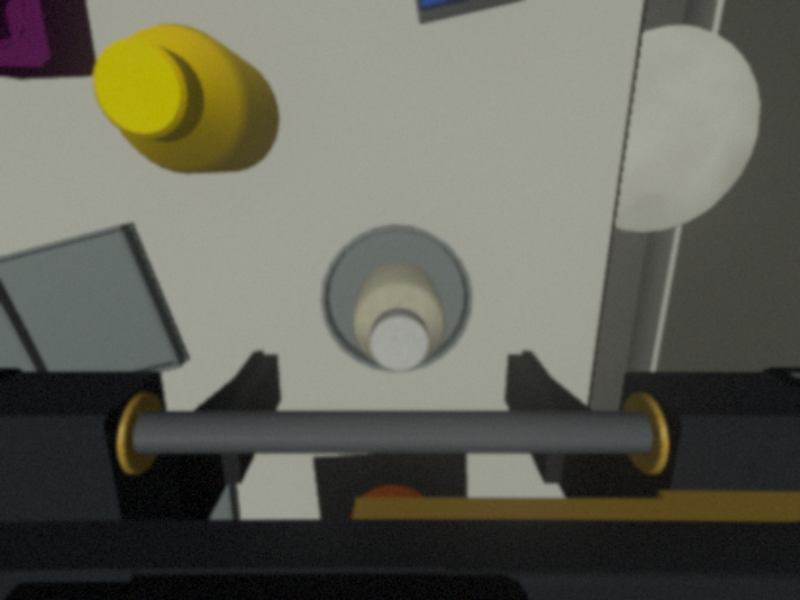

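The white cap is at (400,340). The round tray rim spans columns 322–471 and rows 224–371.

```bash
python3 - <<'E'
from h import *
np.set_printoptions(precision=4,suppress=True)
T=wristT()
W=lambda p,z:ray2z("wrist",(p[0]*.64,p[1]*.64),z,T)[:2]
print("S",W((400,340),.080))
print("round",[W(p,.014) for p in((322,297),(471,297),(396,224),(396,371))])
E
```

```text
S [ 0.646  -0.2648]
round [array([ 0.6471, -0.2203]), array([ 0.6473, -0.3074]), array([ 0.6896, -0.2634]), array([ 0.6   , -0.2638])]
```

Emit:
drive_tool:
  plan:
    - [[0.05, -0.08, 0, 0, 0, 0], [0, 0, -0.8, 0, 0, 0], [0, 0, -0.9, 0, 0, 0], [0, 0, -0.9, 0, 0, 0], [0, 0, -0.8, 0, 0, 0], [0, 0, -0.35, 0, 0, 0], [0, 0, 0, 0, 0, 0]]

```text
time: 20.12
position: [0.6447, -0.2635, 0.1995]
tool_rot: [1.0, 0.001, -0.001, -0.0]
ft_force: [-0.2, -0.3, -0.2]
grip_width: 0.0871
```

Emit:
drive_tool:
  plan:
    - [[0, 0, 0, 0, 0, 0], [0, 0, 0, 0, 0, 0], [0, 0, 0, 0, 0, 0], [0, 0, 0, 0, 0, 0], [0, 0, 0, 0, 0, 0], [0, 0, 0, 0, 0, 0], [0, 0, 0, 0, 0, 0], [0, 0, 0, 0, 0, 0]]
  grip: 1
  force: 15

```text
time: 21.12
position: [0.6449, -0.2637, 0.2007]
tool_rot: [1.0, 0.001, 0.0, 0.0]
ft_force: [-0.4, -0.6, 2.6]
grip_width: 0.0473
```

Emit:
drive_tool:
  plan:
    - [[0, 0, 0, 0, 0, 0], [0, 0, 0.3, 0, 0, 0], [0, 0, 0.6, 0, 0, 0], [0, 0, 0.8, 0, 0, 0], [0, 0, 0.8, 0, 0, 0], [0, 0, 0, 0, 0, 0]]
  force: 28

```text
time: 21.88
position: [0.6458, -0.264, 0.2664]
tool_rot: [1.0, 0.001, 0.003, 0.002]
ft_force: [0.6, -0.3, -1.9]
grip_width: 0.0471
```

```bash
python3 s.py 8
```

```text
21.925 [ 0.6452 -0.2637  0.2649] [-0.2 -0.7 -1.8] 0.04686191310705611
```

View pics/s8.png

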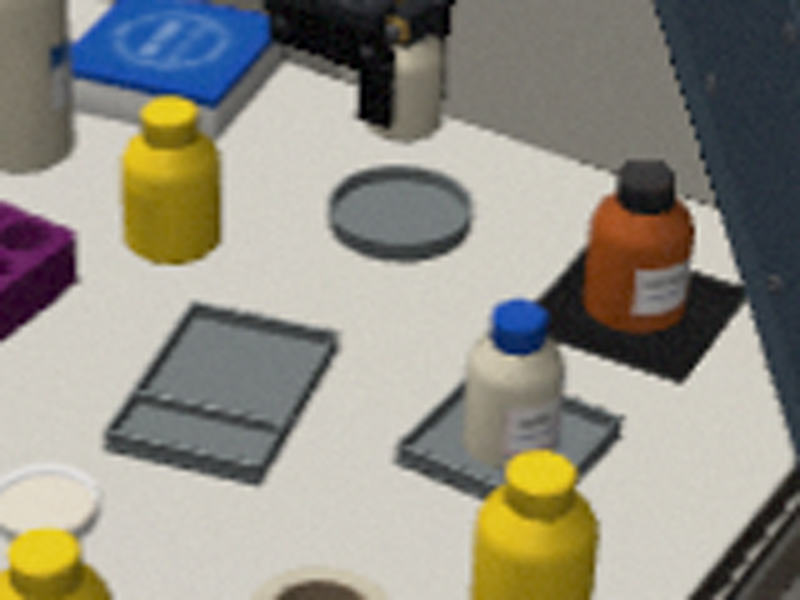

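Emit:
drive_tool:
  plan:
    - [[-0.1, 0.7, 0, 0, 0, 0], [-0.1, 1, 0, 0, 0, 0], [-0.1, 1, 0, 0, 0, 0], [-0.1, 1, 0, 0, 0, 0], [0, 1, 0, 0, 0, 0], [0, 1, 0, 0, 0, 0], [0, 1, 0, 0, 0, 0], [0, 0.8, 0, 0, 0, 0]]

```text
time: 22.92
position: [0.6349, -0.0742, 0.263]
tool_rot: [1.0, 0.001, 0.0, -0.0]
ft_force: [0.2, -0.4, -2.6]
grip_width: 0.047
```

Emit:
drive_tool:
  plan:
    - [[0, 0, 0, 0, 0, 0], [0, 0, -0.7, 0, 0, 0], [0, 0, -0.7, 0, 0, 0], [0, 0, -0.6, 0, 0, 0], [0, 0, -0.3, 0, 0, 0], [0, 0, -0.1, 0, 0, 0], [0, 0, -0.05, 0, 0, 0], [0, 0, 0, 0, 0, 0]]

```text
time: 23.92
position: [0.6351, -0.076, 0.2022]
tool_rot: [1.0, 0.001, 0.0, 0.0]
ft_force: [0.6, -0.4, -2.0]
grip_width: 0.0472
```

Emit:
drive_tool:
  plan:
    - [[0, 0, -0.06, 0, 0, 0], [0, 0, -0.04, 0, 0, 0], [0, 0, 0, 0, 0, 0]]

```text
time: 24.3
position: [0.6351, -0.076, 0.2007]
tool_rot: [1.0, 0.001, 0.001, 0.0]
ft_force: [-1.7, 1.2, 5.2]
grip_width: 0.0468
```

Emit:
drive_tool:
  plan:
    - [[0, 0, 0, 0, 0, 0], [0, 0, 0, 0, 0, 0], [0, 0, 0, 0, 0, 0], [0, 0, 0, 0, 0, 0], [0, 0, 0, 0, 0, 0], [0, 0, 0, 0, 0, 0], [0, 0, 0, 0, 0, 0]]
  grip: 0

```text
time: 25.18
position: [0.6349, -0.0761, 0.1992]
tool_rot: [1.0, 0.001, -0.0, 0.0]
ft_force: [-0.7, 0.1, -0.1]
grip_width: 0.0867
```

Emit:
drive_tool:
  plan:
    - [[0, 0, 0.6, 0, 0, 0], [0, 0, 0.9, 0, 0, 0], [0, 0, 1, 0, 0, 0], [0, 0, 1, 0, 0, 0], [0, 0, 1, 0, 0, 0], [0, 0, 0.9, 0, 0, 0]]

```text
time: 25.92
position: [0.6348, -0.076, 0.3365]
tool_rot: [1.0, 0.001, 0.001, 0.0]
ft_force: [0.0, 0.1, 0.4]
grip_width: 0.0871
```

```bash
python3 s.py 9 w
```

```text
26.025 [ 0.6358 -0.0762  0.3382] [ 0.  -0.6  0.6] 0.08692636519440264
```

View pics/w9.png

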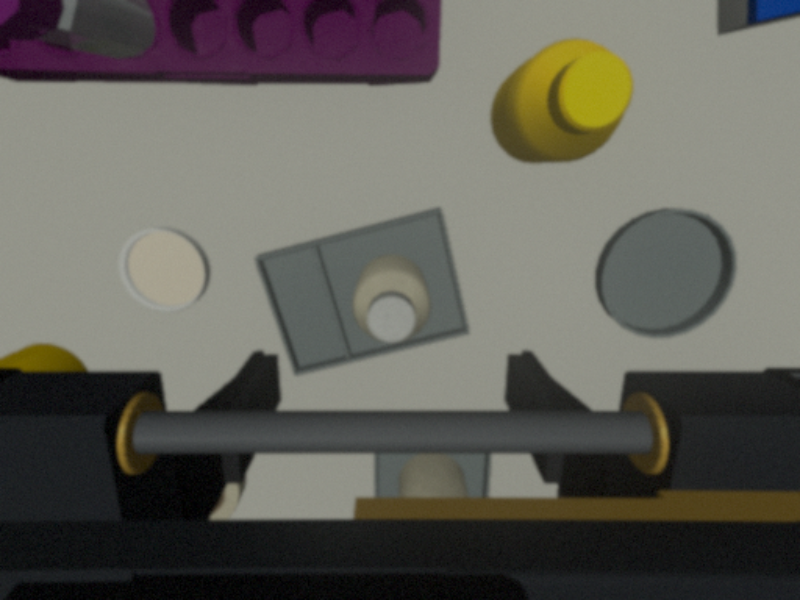

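The small bottle is upright in the bigger compartment, with its cap at (391,317). Back to the large bottle on the mat.

Emit:
drive_tool:
  plan:
    - [[-0.77, -0.92, 0, 0, 0, 0], [-0.77, -0.92, 0, 0, 0, 0], [-0.77, -0.92, 0, 0, 0, 0], [-0.77, -0.92, 0, 0, 0, 0], [-0.77, -0.92, 0, 0, 0, 0], [-0.77, -0.92, 0, 0, 0, 0], [-0.77, -0.92, 0, 0, 0, 0], [-0.77, -0.92, 0, 0, 0, 0]]

```text
time: 27.02
position: [0.48, -0.2606, 0.3339]
tool_rot: [1.0, 0.001, -0.0, -0.0]
ft_force: [-0.4, -0.8, 0.1]
grip_width: 0.0871
```

Emit:
drive_tool:
  plan:
    - [[0, 0, -0.5, 0, 0, 0], [0, 0, 0, 0, 0, 0], [0, 0, 0, 0, 0, 0]]

```text
time: 27.4
position: [0.4813, -0.2592, 0.3214]
tool_rot: [1.0, 0.002, -0.0, -0.0]
ft_force: [-0.3, 0.3, 0.5]
grip_width: 0.0874
```

Above the parked spot. Descend to the earlier grasp height of about 0.213, then grip.

Emit:
drive_tool:
  plan:
    - [[0, -0.04, -0.7, 0, 0, 0], [0, 0, -0.8, 0, 0, 0], [0, 0, -0.8, 0, 0, 0], [0, 0, -0.8, 0, 0, 0], [0, 0, -0.8, 0, 0, 0], [0, 0, -0.43, 0, 0, 0], [0, 0, 0, 0, 0, 0]]

```text
time: 28.28
position: [0.4811, -0.2605, 0.213]
tool_rot: [1.0, 0.001, -0.0, -0.0]
ft_force: [-0.7, 0.8, -0.2]
grip_width: 0.0872
```

Emit:
drive_tool:
  plan:
    - [[0, 0, 0, 0, 0, 0], [0, 0, 0, 0, 0, 0], [0, 0, 0, 0, 0, 0], [0, 0, 0, 0, 0, 0], [0, 0, 0, 0, 0, 0], [0, 0, 0, 0, 0, 0], [0, 0, 0, 0, 0, 0], [0, 0, 0, 0, 0, 0]]
  grip: 1
  force: 15

```text
time: 29.28
position: [0.481, -0.2611, 0.2139]
tool_rot: [1.0, 0.001, 0.0, 0.0]
ft_force: [-0.3, 0.6, 5.9]
grip_width: 0.0583
```

Emit:
drive_tool:
  plan:
    - [[0, 0, 0, 0, 0, 0], [0, 0, 0.3, 0, 0, 0], [0, 0, 0.6, 0, 0, 0], [0, 0, 0.8, 0, 0, 0], [0, 0, 0.8, 0, 0, 0], [0, 0, 0, 0, 0, 0]]
  force: 25

```text
time: 30.02
position: [0.4813, -0.2614, 0.2779]
tool_rot: [1.0, 0.001, 0.002, 0.001]
ft_force: [0.3, -0.2, -1.7]
grip_width: 0.0582
```

```bash
python3 s.py 10
```

```text
30.075 [ 0.4809 -0.2611  0.2769] [-0.8 -0.3 -1.8] 0.05835896977459283
```

View pics/s10.png

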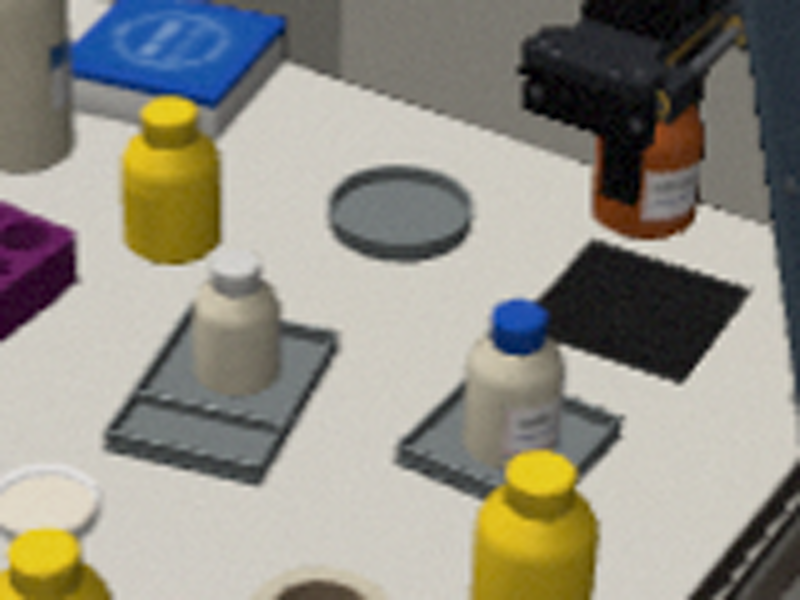

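Emit:
drive_tool:
  plan:
    - [[0.5, 0, 0, 0, 0, 0], [0.9, 0, 0, 0, 0, 0], [1, -0.05, 0, 0, 0, 0], [1, 0, 0, 0, 0, 0], [1, 0, 0, 0, 0, 0], [1, 0, 0, 0, 0, 0], [0.7, 0, 0, 0, 0, 0], [0.4, 0, 0, 0, 0, 0]]

```text
time: 31.08
position: [0.6445, -0.2618, 0.2746]
tool_rot: [1.0, 0.001, -0.001, -0.0]
ft_force: [-0.4, -0.4, -1.3]
grip_width: 0.0579
```

Emit:
drive_tool:
  plan:
    - [[0, 0, 0, 0, 0, 0], [0, 0, -0.7, 0, 0, 0], [0, 0, -0.7, 0, 0, 0], [0, 0, -0.6, 0, 0, 0], [0, 0, -0.3, 0, 0, 0], [0, 0, -0.1, 0, 0, 0], [0, 0, 0, 0, 0, 0]]

```text
time: 31.95
position: [0.6435, -0.2624, 0.2162]
tool_rot: [1.0, 0.001, 0.0, 0.0]
ft_force: [-0.1, 0.0, -1.7]
grip_width: 0.0583
```

Contact is expected near 0.215.

Emit:
drive_tool:
  plan:
    - [[0, 0, -0.05, 0, 0, 0], [0, 0, -0.04, 0, 0, 0], [0, 0, 0, 0, 0, 0]]

```text
time: 32.33
position: [0.6436, -0.2624, 0.215]
tool_rot: [1.0, 0.001, 0.001, 0.0]
ft_force: [-0.3, 1.0, 4.5]
grip_width: 0.0583
```

Emit:
drive_tool:
  plan:
    - [[0, 0, 0, 0, 0, 0], [0, 0, 0, 0, 0, 0], [0, 0, 0, 0, 0, 0], [0, 0, 0, 0, 0, 0], [0, 0, 0, 0, 0, 0], [0, 0, 0, 0, 0, 0], [0, 0, 0, 0, 0, 0]]
  grip: 0

```text
time: 33.2
position: [0.6434, -0.2623, 0.2138]
tool_rot: [1.0, 0.001, 0.0, 0.0]
ft_force: [-0.6, -0.4, 0.5]
grip_width: 0.0867
```

Emit:
drive_tool:
  plan:
    - [[0, 0, 0.6, 0, 0, 0], [0, 0, 0.9, 0, 0, 0], [0, 0, 1, 0, 0, 0], [0, 0, 1, 0, 0, 0], [0, 0, 1, 0, 0, 0], [0, 0, 0.5, 0, 0, 0]]

```text
time: 33.95
position: [0.6437, -0.2625, 0.3416]
tool_rot: [1.0, 0.001, 0.002, 0.001]
ft_force: [-0.5, 0.4, 0.9]
grip_width: 0.0872
```

```bash
python3 s.py 11 w
```

```text
34.05 [ 0.6438 -0.2625  0.3412] [ 0.8  0.1 -0. ] 0.08684941082914342
```

View pics/w11.png

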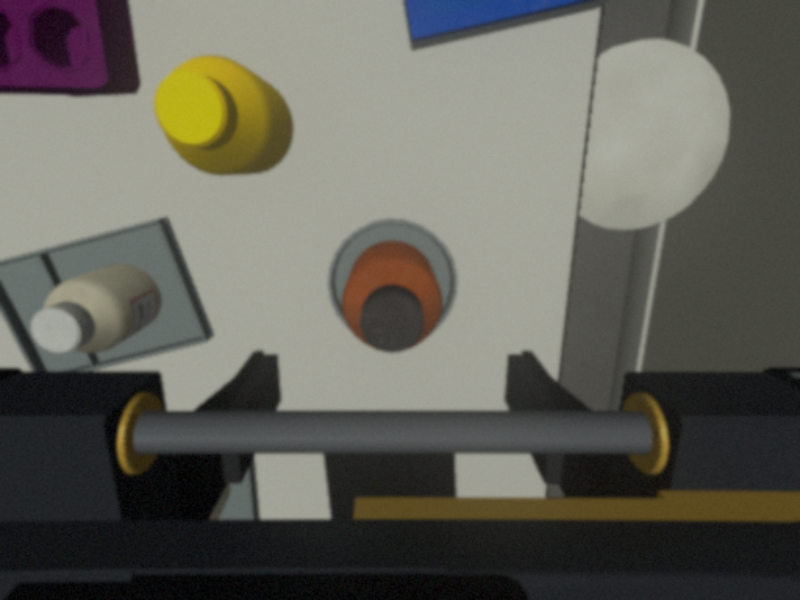

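Emit:
drive_tool:
  plan:
    - [[-0.9, -0.5, 0.5, 0, 0, 0], [-0.9, -0.9, 0.5, 0, 0, 0], [-0.9, -0.9, 0.5, 0, 0, 0], [-0.9, -0.9, 0, 0, 0, 0], [-0.9, -0.9, 0, 0, 0, 0], [-0.9, -0.9, 0, 0, 0, 0], [-0.9, -0.9, 0, 0, 0, 0], [-0.9, -0.9, 0, 0, 0, 0]]

```text
time: 35.05
position: [0.461, -0.4331, 0.3756]
tool_rot: [1.0, 0.001, -0.001, -0.001]
ft_force: [0.6, -0.5, -0.6]
grip_width: 0.0869
```

Emit:
drive_tool:
  plan:
    - [[-0.7, -0.7, 0, 0, 0, 0], [-0.7, -0.7, 0, 0, 0, 0], [-0.5, -0.5, 0, 0, 0, 0], [0, 0, 0, 0, 0, 0], [0, 0, 0, 0, 0, 0]]

```text
time: 35.67
position: [0.416, -0.4793, 0.3761]
tool_rot: [1.0, 0.001, -0.0, -0.0]
ft_force: [-0.4, -0.6, 0.2]
grip_width: 0.087
```

```bash
python3 s.py 12; python3 - <<'E'
from h import *
im=camera("top"); cv2.imwrite("pics/top12.png",cv2.resize(im[132:248,222:356,::-1],None,fx=5,fy=5,interpolation=cv2.INTER_CUBIC))
cv2.imwrite("pics/topfull12.png",cv2.resize(im[:,:,::-1],(800,600)))
E
```

```text
35.725 [ 0.4163 -0.4791  0.3761] [ 0.   0.5 -0.4] 0.08679839361014768
```

View pics/top12.png

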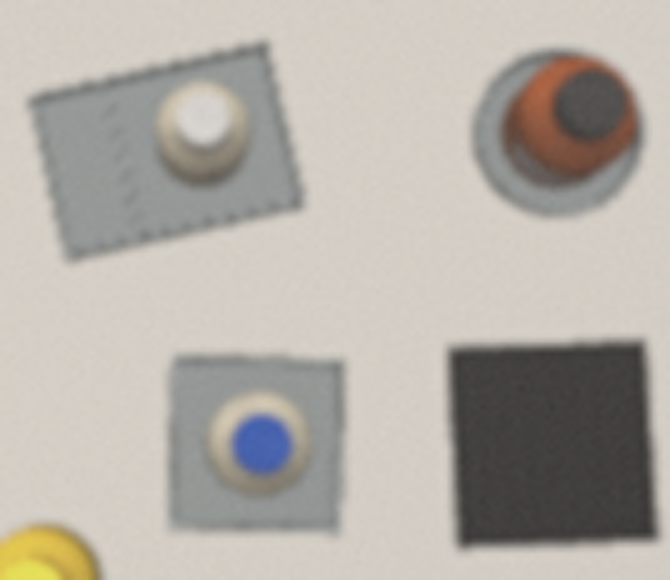

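View pics/s12.png

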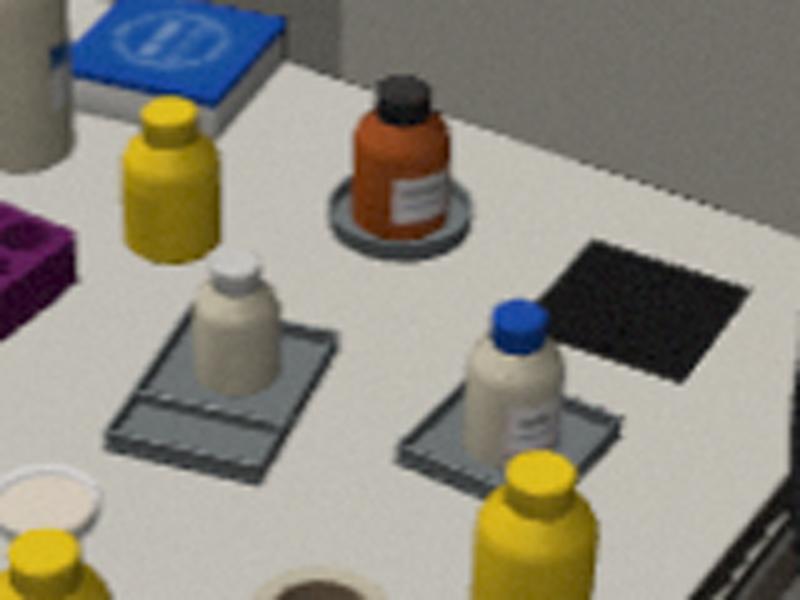

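View pics/topfull12.png

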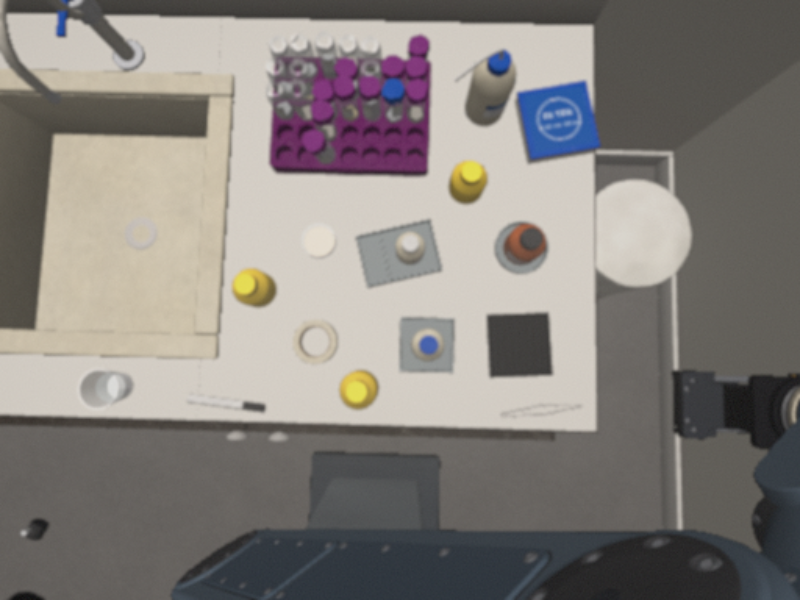

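Caps in the final top crop: L (591,104), M (262,444), S (203,118). The tape and dish are at the same pixels as at the start. I'll run a numeric centring check in the same camera.

```bash
python3 - <<'E'
from h import *
np.set_printoptions(precision=4,suppress=True)
tc=lambda p:(222+(p[0]+.5)/5-.5,132+(p[1]+.5)/5-.5)
W=lambda p,z:ray2z("top",tc(p),z)[:2]
for n,p,z,s in(("L",(591,104),.096,(.6436,-.2607)),("M",(262,444),.090,(.4768,-.1064)),("S",(203,118),.080,(.6326,-.0741))):
    w=W(p,z); print(n,w,"off",(w-s).round(4),np.linalg.norm(w-s).round(4))
print(robot.hand_in())
E
```

```text
L [ 0.6427 -0.2597] off [-0.0009  0.001 ] 0.0013
M [ 0.4765 -0.1058] off [-0.0003  0.0006] 0.0007
S [ 0.6343 -0.0741] off [ 0.0017 -0.    ] 0.0017
the job is handed in; nothing more can be done
None
```

I parked the large amber bottle upright on the rubber mat and let it go. Then I put the middle bottle in the square tray, the small one in the bigger compartment of the oblong tray, and the large one in the round tray. The job was handed in at about 36 s, and hand-in gives no verdict.

My last checks, all from the camera images and the arm's readings:
- **Centring:** the top camera puts every bottle within 2 mm of its tray's middle: large 1.3 mm, middle 0.7 mm, small 1.7 mm.
- **Seating and release:** all three stand upright. Each was set down until I felt 4–11 N of floor contact, then released, and the arm is clear of everything.
- **Bystanders:** the tape roll and culture dish look unmoved in the top view, judged by eye.

No check failed. The cameras disagreed by up to about 4 mm on positions, well inside the 15 mm allowed.

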